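Prime the soap pump, bring it round to the front and hold the caddy

TASK

My hands are covered in dough: on the revolving caddy beside the sink, prime the soap by pressing the pump bottle's head right down to its stop for a moment and letting it come up again, then turn the tray until that bottle stands straight to the front, on the robot's side, nozzle forward. Finish while holding the tray still there, fingers firmly on the tray or its handle, so that it cannot swing when I pump. Everything on the tray stays standing on it; leave the wooden spoon, salt shaker and dropper bottle alone.

Things in the scene. Friction and masses are not known exactly. Their poses are not given: they have to be found in the camera images.
- stand: the caddy's round dark metal foot, 168 mm across, 16 mm high, fixed to the worktop. Origin: centre of its underside, on the tray's turning axis. It is never turned: its -x axis points to the front (towards the robot), its +y to the robot's left.
- tray: turning tray: dark wooden disc, 276 mm across, 14 mm thick, with a 5 mm steel rail round its edge (132 mm from the axis, 38 mm above its underside), a 12 mm post in the middle and a loop handle on top. Origin: on the vertical turning axis at the underside, 20 mm above the worktop. Turns endlessly both ways, friction about 0.03 N m, stays where left. Bottle in front when tray and stand axes agree.
- handle (a point): middle of the handle's top bar, on the turning axis, 249 mm above the worktop, higher than all else on the tray; axes as the tray's. The handle is an upright loop of 10 mm round steel bar, 66 mm wide along the tray's y, 47 mm high; its top bar is straight for 34 mm along the tray's y: pinch it across the tray's x.
- pump_bottle: clear soap bottle with a dark pump, the only one on the caddy (a white one is away on the sill); 58 mm across, 153 mm high, clipped firmly in a thin wire hoop on the tray, so it turns with the tray; its centre line is 85 mm from the axis along the tray's -x. Origin: at its underside, 88 mm from the axis. The nozzle points along its own -y, outward from the tray's axis.
- pump_top (a point): centre of the flat top of the pump head (22 mm across), 153 mm above the bottle's underside, on its centre line; press here, straight down. It moves with the pump.
- pump_bottle_pump (a joint): how far the pump head is pushed down, in m: 0 up, 0.004 at its stop. A spring of 2 N/mm brings it back: about 8 N are needed to reach the stop.
- beaker: plain white beaker, 85 mm across, 96 mm high, loose on the tray. Origin: centre of its underside. Beaker, glass and plug stand 85 mm from the axis in the tray's +x, +y and -y directions, in any order.
- glass: small clear drinking glass, 79 mm across, 90 mm high, loose on the tray. Origin: centre of its underside.
- plug: black rubber sink plug with a ring, 47 mm across, 33 mm high, loose on the tray. Origin: centre of its underside.
- wooden_spoon: dark wooden spoon, 315 x 45 x 15 mm, lying on the worktop left of the caddy; a bystander. Origin: centre of its underside.
- salt_shaker: salt shaker, 44 mm across, 90 mm high, on the worktop left of the caddy; a bystander. Origin: centre of its underside.
- vanilla_bottle: small brown glass dropper bottle, 33 mm across, 102 mm high, on the worktop left of the caddy; a bystander. Origin: centre of its underside.
There are look-alikes about, which are no part of the job. Leave any blue or turquoise look-alike of the beaker alone.

How it is judged:
By the outcome, as a careful person would: the job done as asked, in the order asked, and still so for the second after the job is handed in, while the arm keeps its last pose, push and grip.
It also fails if it takes over 64 s, if anything falls off the work surface, if the arm or the gripper's body presses on something with over 40 N, if the wrist force passes 120 N, or if a joint passes its speed limit or range.

ROBOT

A 6-joint arm with a two-finger parallel gripper is mounted at the origin on a cart in front of the work surface, level with it; the furniture and walls round the work are solid. World frame = base frame: x ahead of the robot, y to its left, z up, the work surface at z = 0. Lengths are in m, angles in rad, forces in N, time in s.
With the tool pointing down it reaches from about 0.3 to 1 m from the base axis. Payload 5.1 kg.
Tool frame: the origin (TCP) lies at the very end of the fingers, on their centre line; the grasp point (between the pads) lies 19 mm behind it; z points along the fingers, y is the line along which they close (so a half turn about z gives the same grasp; the last joint's range is limited). The gripper opens to 95 mm and grips with 3 to 60 N. Pads are 20 mm wide; open, the fingers measure 119 mm over their backs; the gripper's body (75 mm by 180 mm) begins 59 mm behind the grasp point.
Start: joints at [1.169, 0.124, 1.65, -0, 1.367, -0.083], TCP at [0.204, 0.617, 0.215] pointing down, gripper open.
Joint ranges: [-2.61, 2.61], [-1.02, 2.33], [0.03, 2.71], [-1.35, 4.49], [0.32, 2.68], [-2.91, 2.91]. Speed limits (rad/s): [2.57, 2.57, 3.14, 3.14, 3.14, 3.14].

INTERFACE

Orientations are given as a unit quaternion [x, y, z, w].
In Python, from cell import arm gives the robot as it stands.
- The arm moves only by the tool servo_tool, never from a script. Its argument "steps" is a list of rows, each a list of 7 numbers: the shift along the tool's x, y, z in mm, then the turn, a rotation vector about the tool's x, y, z in degrees, then the finger opening in mm, from 0 to 95.1. A call has 1 to 10 rows; each row is the pose to reach, as a shift and turn from the pose commanded when the call began, along the tool's axes at that moment; what a row does not reach only later rows make up. A row lasts 1/12 s, in which the tool goes at most 41.7 mm and 7.16 degrees, less where a joint would pass 70% of its speed; a pose out of reach is approached as far as the arm can. A call with a gripper value outside its range is refused whole. The fingers move at their own pace and stop on an object; "squeeze" is the grip in N (left out, the last holds). Time passes only in rows, so rows that repeat a pose let the fingers close. It gives the time, the measured TCP pose, the force, the opening and the grip force at its end, in the units of the state.
- arm.get_obs(): the state, without advancing time (a new reading comes with each control period).
- arm.camera(name): name is "side" or "top"; returns (picture, depth): 384x512x3 uint8, red, green, blue; 384x512 float32, m along the optical axis (not along the pixel's ray), 0 where there is no reading.
- arm.get_calibration(name): a dict with "mtx" (3x3 intrinsics, pixels), "k1" (the pictures are not rectified: a ray, as slopes to the right and down, at radius r is drawn at 1 + k1 r^2 times it, then the intrinsics apply), "rvec" (rotation vector, rad) and "tvec" (3), from world to camera coordinates, as OpenCV has them. Camera axes: x right, y down, z forward; pixel columns grow to the right and rows downward; lengths in m; the calibration is good to about 2 mm. A picture is of the moment at which its call begins. get_calibration takes no time and is no camera call.
- arm.job_done(): hands the job in; it is judged then, once.
Trained networks look in the newest picture that a camera, given by its name, has taken for a name from the list of things; names that differ only in an ending like _2 or _b are one class to them, and where a whole thing is asked for, a point or a joint stands for the part that bears it (a point fixed in the world has none). Each returns a list of dicts, best first, with "confidence" (0 to 1); they miss things now and then, are a little off and sometimes report something else, mostly with a low value. They report only what shows in the picture. A call takes as long as a camera call. They do not tell look-alikes from the thing itself.
- arm.look_for(target, camera): "xyz" ([x, y, z] in m, in the coordinates of the camera as it stood for that picture, good to about 4 mm: the middle of the surface that is visible of it).
- arm.silhouettes(target, camera): "region" (384x512 bool, what is visible of it).
- arm.place_of(target, camera): "xyz" ([x, y, z] in m, in the coordinates of the camera as it stood for that picture, good to about 4 mm: a listed point, or the origin of a listed thing).
The state is a dict: "time_s": time; "joint_pos": joint angles; "dq": joint speeds; "tau": joint torques, N m; "eef_pos": TCP position; "tool_rot": TCP orientation; "contact_force": force on the tool from outside, world axes, zero at the start; "moment": the same for the moment, N m; "opening": finger opening in m; "finger_force": force on a finger pad.
Only numpy, scipy, OpenCV 4.12 (cv2) and the standard library are available. Lean on these libraries where they do the work, as an engineer would, in place of code of your own. Each camera call takes 0.05 s, during which the arm holds its last target. There are 200 camera calls.

## Working session

There is one attempt and no reset: what is moved stays moved. The work goes in short steps, Python scripts to look and compute and a tool call to move; the robot and the scene stay as the last step left them, time stands still between calls to the robot, and variables do not carry over. Pictures are saved under pics/ and viewed, at most 10 in all, crops included, and the job is handed in when it is done.

Besides the shell and the picture viewer there is one more tool, called after "Emit:" as name(argument=value, ...), one argument or row to a line, values as JSON. servo_tool: Moves the arm, as the interface text tells. Its arguments: {"type":"object","properties":{"steps":{"type":"array","items":{"type":"array","items":{"type":"number"}}},"squeeze":{"type":"number"}},"required":["steps"]}

```bash
mkdir -p pics
cat > h.py <<'E'
import numpy as np, cv2
from cell import arm
from scipy.spatial.transform import Rotation as R
def w(cam,p):
    c=arm.get_calibration(cam); return R.from_rotvec(np.ravel(c["rvec"])).as_matrix().T@(np.array(p)-np.ravel(c["tvec"]))
def px(cam,P):
    c=arm.get_calibration(cam); r=R.from_rotvec(np.ravel(c["rvec"])).as_matrix()@np.array(P)+np.ravel(c["tvec"])
    s=r[:2]/r[2]; s=s*(1+c["k1"]*(s@s)); m=np.array(c["mtx"]); return m[:2,:2]@s+m[:2,2]
def snap(cam,name):
    im,d=arm.camera(cam); cv2.imwrite(f"pics/{name}.png",im[:,:,::-1]); return im,d
def obs():
    o=arm.get_obs(); print(round(o["time_s"],2),np.round(o["eef_pos"],4),np.round(o["tool_rot"],4),"F",np.round(o["contact_force"],1),"M",np.round(o["moment"],2),o["opening"],o["finger_force"],np.round(o["joint_pos"],2)); return o
E
python3 - <<'E'
from h import *
a,_=snap("top","top1"); b,_=snap("side","side1")
cv2.imwrite("pics/both1.png",cv2.resize(np.vstack([a,b])[:,:,::-1],(400,600)))
for t in ["stand","tray","handle","pump_bottle","pump_top","beaker","glass","plug"]:
    for c in ["top","side"]:
        print(t,c,[(round(r["confidence"],2),np.round(w(c,r["xyz"]),3)) for r in arm.place_of(t,c)[:3]])
obs()
E
```

```text
stand top []
stand side []
tray top [(0.82, array([0.549, 0.097, 0.016])), (0.6, array([ 0.397,  0.419, -0.001]))]
tray side [(0.85, array([0.55 , 0.096, 0.019])), (0.62, array([0.482, 0.147, 0.032]))]
handle top [(0.84, array([0.553, 0.1  , 0.25 ]))]
handle side [(0.59, array([0.548, 0.094, 0.246]))]
pump_bottle top [(0.76, array([0.496, 0.028, 0.035]))]
pump_bottle side [(0.6, array([0.496, 0.029, 0.031]))]
pump_top top [(0.39, array([0.5 , 0.03, 0.19]))]
pump_top side [(0.53, array([0.497, 0.03 , 0.187]))]
beaker top [(0.86, array([0.609, 0.164, 0.029])), (0.84, array([ 0.277,  0.385, -0.001])), (0.78, array([ 0.684, -0.189,  0.   ]))]
beaker side [(0.88, array([ 0.684, -0.182,  0.004])), (0.86, array([0.605, 0.161, 0.029])), (0.68, array([ 0.29 ,  0.537, -0.   ]))]
glass top [(0.69, array([0.619, 0.049, 0.034]))]
glass side [(0.56, array([0.618, 0.039, 0.033]))]
plug top [(0.46, array([0.488, 0.148, 0.031]))]
plug side [(0.48, array([0.483, 0.15 , 0.03 ]))]
0.9 [0.2038 0.6172 0.2146] [ 0.1587  0.9873 -0.      0.    ] F [ 0.3  0.3 -1. ] M [0.02 0.01 0.02] 0.0954917614428708 0.0 [ 1.17  0.12  1.65 -0.    1.37 -0.08]
```

View pics/top1.png

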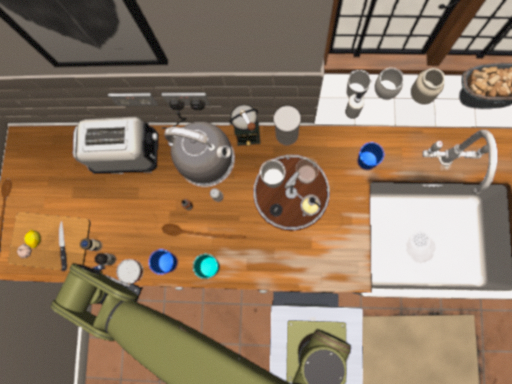

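View pics/side1.png

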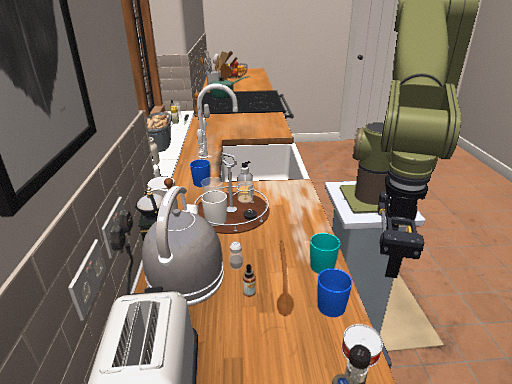

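The top view shows the tray at about (291,192), with the handle in its middle and the pump bottle at (311,206), front-right. The white beaker is at (272,172), the glass at (306,174) and the plug at (277,209). The side view agrees. The bottle and the three loose items all put the tray yaw at about 51°, and the heights fit the sizes given. Next I rise and travel to above the pump with the fingers closed.

Emit:
servo_tool(
  steps=[
    [0,0,-40,0,0,0,0],
    [0,0,-80,0,0,0,0],
    [0,0,-105,0,0,0,0],
    [-40,-40,-105,0,0,7,0],
    [-68,-68,-105,0,0,14,0],
    [-96,-96,-105,0,0,21,0],
    [-124,-124,-105,0,0,28,0],
    [-152,-152,-105,0,0,35,0],
    [-180,-180,-105,0,0,42,0],
    [-208,-208,-105,0,0,49,0],
  ],
  squeeze=20,
)

```text
time_s: 1.73
eef_pos: [0.3353, 0.3549, 0.3199]
tool_rot: [0.556, 0.831, 0.0, 0.0]
contact_force: [0.6, -0.1, -0.5]
opening: 0.0339
finger_force: 0.0
```

```bash
cat >> h.py <<'E'
def to(P,yaw):
    "shift mm in tool axes and turn about tool z (deg) to put TCP at P with tool y along world angle yaw"
    o=obs(); r=R.from_quat(o["tool_rot"]); m=r.as_matrix(); y=np.radians(yaw)
    T=np.array([[-np.sin(y)*-1,np.cos(y),0],[-np.cos(y),np.sin(y),0],[0,0,-1]]); T[:,0]=np.cross(T[:,1],T[:,2])
    print("shift",np.round(1000*m.T@(np.array(P)-o["eef_pos"]),1),"turn",np.round(np.degrees((r.inv()*R.from_matrix(T)).as_rotvec()),1))
E
python3 - <<'E'
from h import *
to([.497,.030,.30],-39)
E
```

```text
1.73 [0.3353 0.3549 0.3199] [5.561e-01 8.311e-01 4.000e-04 2.000e-04] F [ 0.6 -0.1 -0.5] M [-0.13  0.04 -0.02] 0.03394729411482165 0.0 [ 0.7  -0.29  1.86 -0.    1.57  0.31]
shift [-362.1   25.5   19.8] turn [ 0.  -0.  61.4]
```

Emit:
servo_tool(
  steps=[
    [-35,3,0,0,0,7,0],
    [-73,5,0,0,0,14,0],
    [-112,8,0,0,0,21,0],
    [-150,11,0,0,0,28,0],
    [-189,14,0,0,0,35,0],
    [-227,17,0,0,0,42,0],
    [-266,20,0,0,0,49,0],
    [-304,22,0,0,0,56,0],
    [-340,24,0,0,0,61,0],
    [-362,25,0,0,0,61,0],
  ],
)

```text
time_s: 2.57
eef_pos: [0.4988, 0.0295, 0.3197]
tool_rot: [0.901, 0.434, 0.0, 0.0]
contact_force: [-0.6, 0.4, -0.0]
opening: 0.0005
finger_force: 0.0
```

Emit:
servo_tool(
  steps=[
    [0,0,0,0,0,0,0],
    [0,0,0,0,0,0,0],
    [0,0,0,0,0,0,0],
  ],
)

```text
time_s: 2.82
eef_pos: [0.4977, 0.033, 0.3197]
tool_rot: [0.9, 0.436, 0.0, -0.0]
contact_force: [-0.1, -0.2, -0.6]
opening: 0.0003
finger_force: 0.0
```

Run:
```python
from h import *
for c in ["top","side"]:
    snap(c,c+"2")
    for t in ["handle","pump_bottle","pump_top","beaker","glass","plug"]:
        print(t,c,[(round(r["confidence"],2),np.round(w(c,r["xyz"]),3)) for r in arm.place_of(t,c)[:2]])
to([.497,.030,.197],-39)
```

```text
handle top [(0.7, array([0.483, 0.15 , 0.032])), (0.63, array([0.552, 0.095, 0.249]))]
pump_bottle top [(0.44, array([0.5  , 0.027, 0.036]))]
pump_top top []
beaker top [(0.82, array([0.609, 0.162, 0.029])), (0.82, array([ 0.291,  0.543, -0.005]))]
glass top []
plug top [(0.61, array([0.485, 0.149, 0.032]))]
handle side [(0.79, array([0.55 , 0.095, 0.245])), (0.2, array([0.484, 0.152, 0.028]))]
pump_bottle side [(0.57, array([0.498, 0.029, 0.032]))]
pump_top side [(0.45, array([0.496, 0.029, 0.191]))]
beaker side [(0.88, array([0.607, 0.159, 0.034])), (0.77, array([ 0.29 ,  0.54 , -0.001]))]
glass side [(0.56, array([0.619, 0.041, 0.031]))]
plug side [(0.46, array([0.482, 0.148, 0.031]))]
3.52 [0.4979 0.0325 0.3197] [0.8998 0.4363 0.     0.    ] F [-1.2  0.7  0.4] M [-0.12  0.14  0.06] 0.0001507139373879656 0.0 [-0.04 -0.26  1.84 -0.    1.56  0.63]
shift [ -2.6   0.8 122.7] turn [ 0.  -0.   0.7]
```

View pics/side2.png

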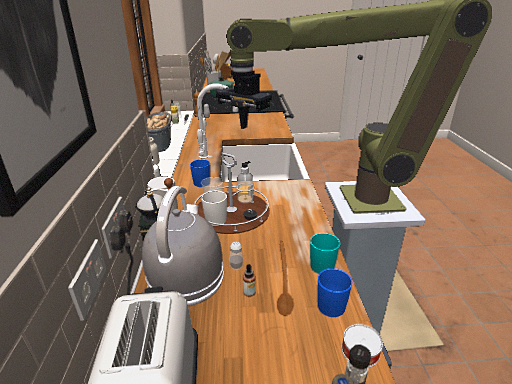

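The fingers hang above the pump at about (245,125), clear of everything, so I lower them.

Emit:
servo_tool(
  steps=[
    [-2,1,30,0,0,0,0],
    [-3,1,65,0,0,0,0],
    [-3,1,95,0,0,0,0],
    [-3,1,115,0,0,0,0],
    [-3,1,122,0,0,0,0],
    [-3,1,122,0,0,0,0],
    [-3,1,122,0,0,0,0],
  ],
)

```text
time_s: 4.1
eef_pos: [0.4974, 0.0295, 0.1986]
tool_rot: [0.9, 0.436, 0.0, 0.0]
contact_force: [-0.1, -0.0, 0.6]
opening: 0.0002
finger_force: 0.0
```

Run:
```python
from h import *
im,d=arm.camera("side"); print(px("side",[.497,.03,.187]))
cv2.imwrite("pics/s3.png",cv2.resize(im[90:240,170:300,::-1],None,fx=4,fy=4,interpolation=2))
obs()
```

```text
[244.15734787 162.67573435]
4.15 [0.4979 0.0295 0.1996] [8.998e-01 4.363e-01 1.200e-03 7.000e-04] F [-0.1 -0.3  0.4] M [-0.13  0.12 -0.03] 0.00013953444447984656 0.0 [-0.05 -0.21  2.    0.    1.35  0.62]
```

View pics/s3.png

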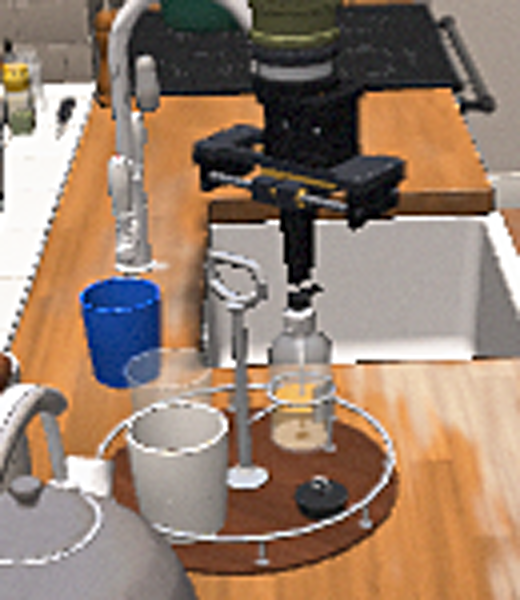

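The closed fingertips are centred just above the pump head (crop 300,295). I press in small steps.

Emit:
servo_tool(
  steps=[
    [0,0,5,0,0,0,0],
    [0,0,9,0,0,0,0],
    [0,0,11,0,0,0,0],
    [0,0,12,0,0,0,0],
    [0,0,13,0,0,0,0],
    [0,0,13,0,0,0,0],
  ],
)

```text
time_s: 4.65
eef_pos: [0.4972, 0.0295, 0.1853]
tool_rot: [0.9, 0.436, 0.0, 0.0]
contact_force: [0.1, 0.1, 4.1]
opening: 0.0008
finger_force: 1.5
```

Emit:
servo_tool(
  steps=[
    [0,0,1,0,0,0,0],
    [0,0,2,0,0,0,0],
    [0,0,3,0,0,0,0],
    [0,0,3,0,0,0,0],
    [0,0,3,0,0,0,0],
  ],
)

```text
time_s: 5.07
eef_pos: [0.4976, 0.0292, 0.1832]
tool_rot: [0.9, 0.436, 0.001, 0.001]
contact_force: [-0.7, -1.7, 5.8]
opening: 0.0003
finger_force: 3.5
```

Emit:
servo_tool(
  steps=[
    [0,0,1,0,0,0,0],
    [0,0,2,0,0,0,0],
    [0,0,3,0,0,0,0],
    [0,0,3,0,0,0,0],
  ],
)

```text
time_s: 5.4
eef_pos: [0.4988, 0.0284, 0.1827]
tool_rot: [0.9, 0.436, 0.002, 0.003]
contact_force: [-2.4, -3.8, 14.5]
opening: 0.0004
finger_force: 7.4
```

Emit:
servo_tool(
  steps=[
    [0,0,1,0,0,0,0],
    [0,0,2,0,0,0,0],
    [0,0,2,0,0,0,0],
    [0,0,2,0,0,0,0],
    [0,0,2,0,0,0,0],
    [0,0,2,0,0,0,0],
  ],
)

```text
time_s: 5.9
eef_pos: [0.4997, 0.0278, 0.1827]
tool_rot: [0.9, 0.436, 0.003, 0.004]
contact_force: [-4.6, -6.1, 21.2]
opening: 0.0004
finger_force: 10.3
```

Emit:
servo_tool(
  steps=[
    [0,0,-4,0,0,0,0],
    [0,0,-8,0,0,0,0],
    [0,0,-14,0,0,0,0],
    [0,0,-22,0,0,0,0],
    [0,0,-50,0,0,0,0],
    [0,0,-85,0,0,0,0],
    [0,0,-120,0,0,0,0],
    [0,0,-135,0,0,0,50],
    [0,0,-140,0,0,0,50],
    [0,0,-140,0,0,0,50],
  ],
)

```text
time_s: 6.73
eef_pos: [0.4973, 0.0296, 0.3179]
tool_rot: [0.9, 0.436, 0.001, 0.0]
contact_force: [0.7, 0.1, -0.1]
opening: 0.0151
finger_force: 0.0
```

Run:
```python
from h import *
for c in ["top","side"]:
    snap(c,c+"4")
    for t in ["handle","pump_bottle","pump_top","beaker","glass","plug"]:
        print(t,c,[(round(r["confidence"],2),np.round(w(c,r["xyz"]),3)) for r in arm.place_of(t,c)[:2]])
to([.550,.096,.295],51)
```

```text
handle top [(0.89, array([0.553, 0.095, 0.247]))]
pump_bottle top [(0.61, array([0.498, 0.026, 0.034])), (0.36, array([0.503, 0.479, 0.   ]))]
pump_top top []
beaker top [(0.91, array([ 0.276,  0.387, -0.001])), (0.8, array([0.603, 0.165, 0.029]))]
glass top []
plug top [(0.49, array([0.486, 0.147, 0.029]))]
handle side [(0.75, array([0.55 , 0.094, 0.249])), (0.64, array([0.55 , 0.097, 0.019]))]
pump_bottle side [(0.59, array([0.498, 0.03 , 0.032]))]
pump_top side [(0.43, array([0.495, 0.028, 0.189]))]
beaker side [(0.81, array([0.603, 0.161, 0.034])), (0.64, array([0.283, 0.388, 0.   ]))]
glass side [(0.62, array([0.62 , 0.043, 0.033]))]
plug side [(0.66, array([0.482, 0.151, 0.033]))]
7.43 [0.4968 0.0295 0.3166] [ 0.8998  0.4363 -0.     -0.    ] F [ 0.1 -0.2  0.1] M [-0.11  0.07 -0.02] 0.05001773197878827 0.0 [-0.05 -0.26  1.85  0.    1.56  0.62]
shift [85.1  0.6 21.6] turn [ -0.   -0.  -89.3]
```

The press stopped at z = 0.1827 while the force rose from 14 to 21 N, so the pump reached its stop. It has been released and the tray hasn't moved. Next is the handle.

Emit:
servo_tool(
  steps=[
    [20,0,0,0,0,-7,50],
    [40,0,0,0,0,-14,50],
    [60,0,0,0,0,-21,50],
    [80,0,0,0,0,-28,50],
    [85,0,0,0,0,-35,50],
    [85,0,0,0,0,-42,50],
    [85,0,0,0,0,-49,50],
    [85,0,0,0,0,-56,50],
    [85,0,0,0,0,-63,50],
    [85,0,0,0,0,-70,50],
  ],
)

```text
time_s: 8.27
eef_pos: [0.5495, 0.0963, 0.3166]
tool_rot: [0.484, 0.875, 0.0, -0.0]
contact_force: [0.9, -0.3, 0.1]
opening: 0.0502
finger_force: 0.0
```

Emit:
servo_tool(
  steps=[
    [0,0,0,0,0,-7,50],
    [0,0,0,0,0,-14,50],
    [0,0,0,0,0,-19,50],
    [0,0,20,0,0,-19,50],
    [0,0,40,0,0,-19,50],
    [0,0,40,0,0,-19,50],
    [0,0,40,0,0,-19,50],
  ],
)

```text
time_s: 8.85
eef_pos: [0.5488, 0.0962, 0.2755]
tool_rot: [0.336, 0.942, -0.001, -0.001]
contact_force: [-0.2, -0.4, -0.6]
opening: 0.0501
finger_force: 0.0
```

Run:
```python
from h import *
im,d=arm.camera("side")
cv2.imwrite("pics/s5.png",cv2.resize(im[90:240,170:300,::-1],None,fx=4,fy=4,interpolation=2))
to([.551,.0955,.230],51)
```

```text
8.9 [0.5495 0.0963 0.277 ] [ 3.360e-01  9.419e-01 -0.000e+00 -1.000e-04] F [ 1.4 -0.2 -0. ] M [-0.01  0.07 -0.02] 0.04992272775896041 0.0 [ 0.08 -0.11  1.78  0.    1.47 -0.81]
shift [-1.6  0.3 47. ] turn [-0.  -0.  -0.3]
```

View pics/s5.png

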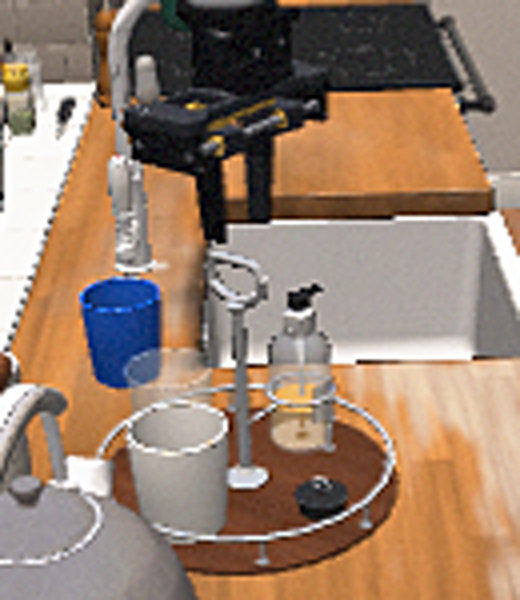

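The open fingers (crop 212,240 and 260,215) straddle the handle loop (240,275), and the pump head is up again. I go down and grip.

Emit:
servo_tool(
  steps=[
    [-1,0,20,0,0,0,50],
    [-1,0,35,0,0,0,50],
    [-1,0,45,0,0,0,50],
    [-1,0,47,0,0,0,50],
    [-1,0,47,0,0,0,50],
    [-1,0,47,0,0,0,0],
    [-1,0,47,0,0,0,0],
    [-1,0,47,0,0,0,0],
    [-1,0,47,0,0,0,0],
    [-1,0,47,0,0,0,0],
  ],
  squeeze=25,
)

```text
time_s: 9.73
eef_pos: [0.5505, 0.0957, 0.2302]
tool_rot: [0.336, 0.942, 0.0, 0.0]
contact_force: [-0.7, -0.4, 0.4]
opening: 0.0217
finger_force: 0.0
```

Emit:
servo_tool(
  steps=[
    [0,0,0,0,0,0,0],
    [0,0,0,0,0,0,0],
    [0,0,0,0,0,0,0],
    [0,0,0,0,0,0,0],
  ],
)

```text
time_s: 10.07
eef_pos: [0.5514, 0.0969, 0.2299]
tool_rot: [0.336, 0.942, 0.002, 0.001]
contact_force: [4.3, 4.5, -1.2]
opening: 0.0092
finger_force: 25.0
```

The bar is held (opening 9 mm, 25 N). I relieve about 6 N of side load, then turn the tray gently clockwise.

Emit:
servo_tool(
  steps=[
    [0,1,0,0,0,0,0],
    [0,2,0,0,0,0,0],
    [0,2,0,0,0,1,0],
    [0,2,0,0,0,3,0],
    [0,2,0,0,0,6,0],
    [0,2,0,0,0,9,0],
    [0,2,0,0,0,12,0],
    [0,2,0,0,0,15,0],
    [0,2,0,0,0,17,0],
    [0,2,0,0,0,18,0],
  ],
)

```text
time_s: 10.9
eef_pos: [0.5518, 0.0973, 0.2299]
tool_rot: [0.48, 0.877, 0.0, 0.0]
contact_force: [1.3, 1.5, 1.3]
opening: 0.0094
finger_force: 25.0
```

Run:
```python
from h import *
for c in ["side"]:
    arm.camera(c)
    for t in ["pump_bottle","beaker","glass","plug"]:
        print(t,c,[(round(r["confidence"],2),np.round(w(c,r["xyz"]),3),np.round(np.degrees(np.arctan2(*(w(c,r["xyz"])-[.551,.0965,0])[1::-1])))) for r in arm.place_of(t,c)[:2]])
obs()
```

```text
pump_bottle side [(0.77, array([0.479, 0.051, 0.032]), np.float64(-148.0)), (0.17, array([0.542, 0.365, 0.001]), np.float64(92.0))]
beaker side [(0.88, array([0.622, 0.144, 0.032]), np.float64(34.0)), (0.88, array([ 0.685, -0.182,  0.002]), np.float64(-64.0))]
glass side [(0.88, array([0.596, 0.023, 0.033]), np.float64(-58.0))]
plug side [(0.43, array([0.503, 0.169, 0.034]), np.float64(123.0))]
11.15 [0.5517 0.0973 0.2299] [4.791e-01 8.778e-01 3.000e-04 2.000e-04] F [ 1.1 -0.3  1.6] M [ 0.13 -0.21 -0.02] 0.009317012064491604 24.995460212230682 [ 0.08 -0.08  1.84  0.    1.39 -0.49]
```

The tray follows, and all items put it at about 33°. I turn the remaining 33°.

Emit:
servo_tool(
  steps=[
    [0,0,0,0,0,1,0],
    [0,0,0,0,0,3,0],
    [0,0,0,0,0,6,0],
    [0,0,0,0,0,9,0],
    [0,0,0,0,0,12,0],
    [0,0,0,0,0,15,0],
    [0,0,0,0,0,18,0],
    [0,0,0,0,0,21,0],
    [0,0,0,0,0,24,0],
    [0,0,0,0,0,26,0],
  ],
)

```text
time_s: 11.98
eef_pos: [0.5524, 0.0975, 0.2298]
tool_rot: [0.665, 0.746, 0.001, 0.001]
contact_force: [4.3, 1.9, 0.1]
opening: 0.0094
finger_force: 25.0
```

Emit:
servo_tool(
  steps=[
    [0,0,0,0,0,3,0],
    [0,0,0,0,0,5,0],
    [0,0,0,0,0,6.5,0],
    [0,0,0,0,0,7,0],
    [0,0,0,0,0,7,0],
    [0,0,0,0,0,7,0],
  ],
)

```text
time_s: 12.48
eef_pos: [0.5526, 0.0975, 0.2299]
tool_rot: [0.709, 0.705, 0.001, 0.001]
contact_force: [5.2, 2.4, -0.2]
opening: 0.0091
finger_force: 25.0
```

Run:
```python
from h import *
A=[]
off={"pump_bottle":180,"beaker":0,"glass":-90,"plug":90}
P={t:[] for t in off}
for c in ["side","top"]*3:
    im,d=arm.camera(c)
    if c=="side" : cv2.imwrite("pics/s6.png",cv2.resize(im[90:240,170:300,::-1],None,fx=4,fy=4,interpolation=2))
    else: cv2.imwrite("pics/t6.png",cv2.resize(im[130:250,230:350,::-1],None,fx=4,fy=4,interpolation=2))
    for t in off:
        for r in arm.place_of(t,c):
            p=w(c,r["xyz"])
            if np.hypot(*(p[:2]-[.551,.0965]))<.12 and abs(p[2]-.034)<.02 and r["confidence"]>.4: P[t].append((c,p))
for t in off:
  for c in ["side","top"]:
    q=[p for cc,p in P[t] if cc==c]
    if q:
        m=np.mean(q,0); a=np.degrees(np.arctan2(m[1]-.0965,m[0]-.551))-off[t]
        print(t,c,len(q),np.round(m,4),round((a+180)%360-180,1))
obs()
```

```text
pump_bottle side 3 [0.4647 0.0996 0.0325] -2.1
beaker side 2 [0.6362 0.0964 0.0316] -0.0
glass side 3 [0.5528 0.0083 0.0341] 1.2
glass top 3 [0.5541 0.0146 0.0347] 2.2
plug side 3 [0.5512 0.1806 0.0308] -0.1
plug top 3 [0.5518 0.1806 0.0318] -0.6
13.98 [0.5526 0.0975 0.2299] [0.709  0.7052 0.0014 0.0008] F [ 4.9  2.3 -0.7] M [ 0.17 -0.75 -0.03] 0.00931969796314345 24.988519549369812 [ 0.08 -0.08  1.84  0.    1.39  0.08]
```

View pics/s6.png

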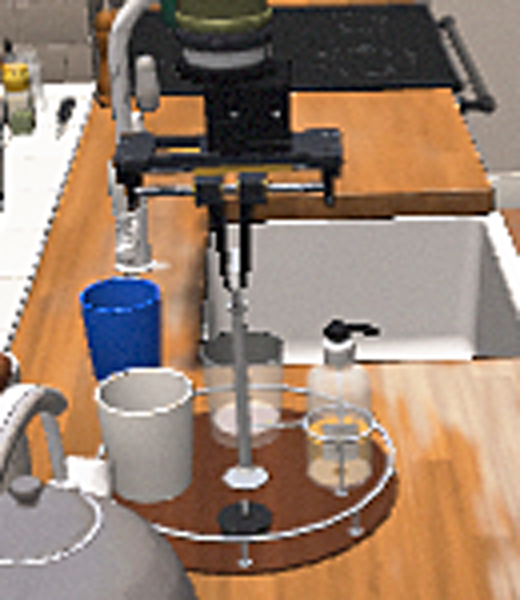

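View pics/t6.png

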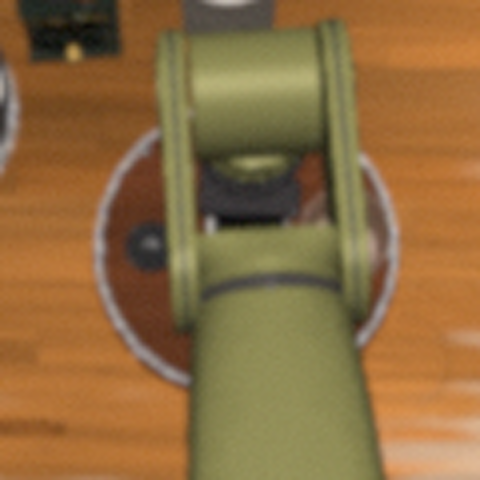

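The bottle (crop 340,400) now stands at the front with its nozzle pointing to the robot. The beaker, glass and plug are all upright, and in the top view the plug is due left at (150,245). The pads lie flat on the bar, so the tool yaw of -0.3° gives the tray angle, and the items agree to within about 2°. I firm up the grip, relax the side load and hold.

Emit:
servo_tool(
  steps=[
    [0,0.5,0,0,0,0,0],
    [0,1,0,0,0,0,0],
    [0,1.5,0,0,0,0,0],
    [0,1.5,0,0,0,0,0],
    [0,1.5,0,0,0,0,0],
    [0,1.5,0,0,0,0,0],
    [0,1.5,0,0,0,0,0],
    [0,1.5,0,0,0,0,0],
  ],
  squeeze=40,
)

```text
time_s: 14.65
eef_pos: [0.5527, 0.0975, 0.2299]
tool_rot: [0.709, 0.705, -0.0, -0.0]
contact_force: [-3.5, 4.4, 4.1]
opening: 0.0091
finger_force: 40.0
```

Run:
```python
from h import *
o=obs(); q=o["tool_rot"]; print("yaw",2*np.degrees(np.arctan2(q[1],q[0]))-90, "dq",np.abs(o["dq"]).max())
arm.camera("side"); 
for t in ["pump_top","pump_bottle"]: print(t,[np.round(w("side",r["xyz"]),3) for r in arm.place_of(t,"side")[:1]])
print(arm.job_done())
```

```text
14.65 [0.5527 0.0975 0.2299] [ 7.087e-01  7.055e-01 -1.000e-04 -5.000e-04] F [-3.5  4.4  4.1] M [ 0.54  0.58 -0.01] 0.009135011690398676 39.98970866203308 [ 0.08 -0.08  1.83  0.    1.39  0.08]
yaw -0.2619941655239444 dq 0.0009431901630942586
pump_top [array([0.463, 0.095, 0.185])]
pump_bottle [array([0.468, 0.101, 0.034])]
the job is handed in; nothing more can be done
None
```

The soap is primed (pump pressed to its stop, then released), the bottle stands at the front with its nozzle forward (tray within about 1–2° of straight), everything on the tray is upright, and the gripper is holding the handle at 40 N; the job was handed in at about 15 s and no verdict came back.

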